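# Seat the frame moulding and snap the toggle clamp shut

### The job

On the framing jig, push the dark stick of moulding flush against the metal fence along its whole length; then push the red clamp lever over past its centre so that it snaps shut and holds the moulding there. Only push with the fingers: the moulding is never to be lifted off the board, and leave everything else on the counter and the jig where it stands.

Things in the scene. Friction and masses are not known exactly. Their poses are not given: they have to be found in the camera images.
- jig: Framing jig, fixed, placed differently each run. Origin on the counter under its board; z up, x from the moulding towards the clamp. Plywood board 250 (x) by 280 (y) by 12 mm, x = -140 to +110. Aluminium fence along y, 240 long, top at z = 29: its straight front face is at x = 0 and faces -x. The toggle clamp's steel bracket (46 mm wide in all, top z = 62) stands behind the fence at y = 0.
- clamp_pivot (a point): Pivot of the clamp lever, fixed on the jig at x = 35, y = 0, z = 50 mm; the axis is parallel to the jig's y. Axes as the jig's. The open clamp's pressing arm stands upright from here to z = 120 and its pad reaches forward to about x = 15. A spring drives the lever away from dead centre to either side: let go before the centre it falls back open, past it it snaps shut by itself.
- moulding_mid (a point): Centre of the loose stick of dark frame moulding on the jig board before the fence: 50 mm wide (x), 200 long (y), 20 tall, 0.1 to 0.2 kg, a 5 mm high gilt bead on its near (-x) top edge. Its +x side goes against the fence. Centre rests at z = 22; when flush it is at jig x = -25, axes parallel to the jig's, and its y along the fence does not matter. It slides at 1 to 3 N.
- clamp_lever (a joint): Lever angle q (rad). 0 = open: the red handle leans 0.8 back from vertical, towards the jig's +x. q grows as the handle swings up and over towards -x; 0.8 = vertical, dead centre. Shut, the arm's rubber pad presses on the moulding (25 mm in front of the fence) and q rests at about 1.55; with nothing under the pad 1.75. Pushing the handle near its end takes about 4 N.
- clamp_lever_tip (a point): Centre of the round end of the red handle, 100 mm from the pivot, in the jig's plane y = 0; it moves with the lever: jig x = 35 + 100 sin(0.8 - q), z = 50 + 100 cos(0.8 - q) mm. The red grip is a rod 17 mm thick, covering the outer 50 mm; the rest is a 10 mm steel rod.
- glue: Bystander, not to be disturbed: white glue bottle with orange cap, 48 mm across, 130 tall, standing on the counter. Origin at the centre of its underside.
- nail_tin: Bystander, not to be disturbed: small green round tin, 38 mm across, 26 tall, standing on the jig board behind the fence, on the left (+y) side of the clamp. Origin at the centre of its underside.
- ink_jar: Bystander, not to be disturbed: small blue jar with black cap, 40 mm across, 40 tall, standing on the jig board behind the fence, on the right (-y) side of the clamp. Origin at the centre of its underside.
- tape_roll: Bystander, not to be disturbed: yellow roll of tape lying flat, 90 mm across, 24 tall. Origin at the centre of its underside.
- corner_sample: Bystander, not to be disturbed: L-shaped pale wooden frame corner sample lying flat, legs 130 mm long, 35 wide, 20 tall (centre: that of its 130 mm square outline). Origin at the centre of its underside.
- pencil_cup: Bystander, not to be disturbed: black cup full of coloured pencils, 74 mm across, 155 tall with the pencils. Origin at the centre of its underside.
Mind the look-alikes: they are no part of the job. Of the things like the part that bears moulding_mid, leave any that is orange; of the rest the smaller one is meant.

How it is judged:
On the way, in this order (a step that is already met when the one before it is completed fails the run):
1. the moulding is flush against the fence (within 2.5 mm and 0.025 rad) while the clamp is still open (lever below 0.4 rad) (x of moulding_mid in the frame of jig above -0.0275 m and angle between the x axis of moulding_mid and the x axis of jig, either way round below 0.025 rad and value of joint clamp_lever below 0.4 rad), for 0.2 s.
2. the lever has snapped over on to the moulding, which is still flush (x of moulding_mid in the frame of jig above -0.0275 m and angle between the x axis of moulding_mid and the x axis of jig, either way round below 0.025 rad and value of joint clamp_lever between 1.45 and 1.66 rad), for 0.2 s.
At the end, for the whole second after the job is handed in: The moulding lies flat on the jig board, flush against the fence (centre within 2.5 mm of touching, parallel within 0.025 rad), and the clamp lever rests snapped over on it (angle 1.45 to 1.66 rad), not moving (all of step 2 and velocity of joint clamp_lever between -0.05 and 0.05 rad/s and height (world z) of moulding_mid between 0.019 and 0.025 m).
It fails at once if the moulding is lifted or tipped (centre more than 8 mm above its rest height, or tilted over 0.15 rad) (height (world z) of moulding_mid above 0.03 m or angle between moulding_mid's own z axis and vertical above 0.15 rad).
It fails at once if a bystander is moved more than 15 mm (distance of any of glue, nail_tin, ink_jar, tape_roll, corner_sample, pencil_cup from where it was at the start of the episode above 0.015 m).
It also fails if it takes over 42 s, if anything falls off the work surface, if the arm or the gripper's body presses on something with over 40 N, if the wrist force passes 120 N, or if a joint passes its speed limit or range.

### The arm

A 7-joint arm with a two-finger parallel gripper is mounted at the origin on the work surface. World frame = base frame: x ahead of the robot, y to its left, z up, the work surface at z = 0. Lengths are in m, angles in rad, forces in N, time in s.
With the tool pointing down it reaches from about 0.4 to 0.875 m from the base axis. Payload 19.3 kg.
Tool frame: the origin (TCP) lies midway between the tips of the shut fingers; the grasp point (between the pads) lies 19 mm behind it; z points along the fingers, y is the direction in which the jaws open and shut (so a half turn about z gives the same grasp; the last joint's range is limited). The gripper opens to 85 mm and grips with 20 to 120 N. Pads are 22 mm wide; open, the fingers measure 114 mm over their backs; the gripper's body (76 mm by 85 mm) begins 54 mm behind the grasp point. The pads swing forward as they close: fully open they stand 13 mm farther back than shut.
Start: joints at [-0.07, 0.521, -0.036, 1.599, 0.021, 1.021, -0.113], TCP at [0.625, -0, 0.199] pointing down, gripper open.
Joint ranges: [-2.91, 2.91], [-0.3, 2.13], [-1.5, 1.42], [0.17, 2.43], [-1.26, 4.41], [0.16, 1.93], [-2.52, 2.52]. Speed limits (rad/s): [1.89, 1.89, 2.39, 2.39, 3.01, 3.01, 3.01].

### API

Orientations are given as [roll, pitch, yaw] about the fixed x, y, z axes, in that order (R = Rz(yaw) Ry(pitch) Rx(roll)).
In Python, from workcell import bot gives the robot as it stands.
- The arm moves only by the tool servo_tool, never from a script. Its argument "plan" is a list of rows, each a list of 5 numbers: the shift along the world's x, y, z in mm, then the turn about the world's z in rad, then the gripper's target within -1 to 1 (shut at 1, half-way at 0, fully open at -1). In form: [[tx, ty, tz, yaw, jaw], ...]. A call has exactly 10 rows; each row is the pose to reach, as a shift and turn from the pose commanded when the call began; what a row does not reach only later rows make up. A row lasts 1/12 s, in which the tool goes at most 41.7 mm and 7.16 degrees, less where a joint would pass 70% of its speed; a pose out of reach is approached as far as the arm can. A call with a gripper value outside its range is refused whole. The fingers move at their own pace and stop on an object; "squeeze" is the grip in N (left out, the last holds). Time passes only in rows, so rows that repeat a pose let the fingers close, or fill a call up. It gives the time, the measured TCP pose, the force and the opening at its end, in the units of the state.
- bot.observe(): the state, without advancing time (a new reading comes with each control period).
- bot.grab_frame(name): name is "scene" or "side" or "wrist"; returns the picture (420x560x3 uint8, blue, green, red); there is no depth.
- bot.calibration(name): a dict with "fx", "fy", "cx", "cy" (pixels), "T" (4x4, takes a point from camera to world coordinates). Camera axes: x right, y down, z forward; pixel columns grow to the right and rows downward; lengths in m; the calibration is good to about 2 mm. A picture is of the moment at which its call begins: read the wrist's pose just before it. calibration takes no time and is no camera call; for the wrist camera it gives the pose at the moment of the call.
- bot.job_done(): hands the job in, once; it reports no verdict.
The state is a dict: "clock": time; "qpos": joint angles; "qd": joint speeds; "joint_efforts": joint torques, N m; "position": TCP position; "tool_rot": TCP orientation; "force": force on the tool from outside, world axes, zero at the start; "moment": the same for the moment, N m; "grip_width": finger opening in m.
Only numpy, scipy, OpenCV 4.12 (cv2) and the standard library are available. Lean on these libraries where they do the work, as an engineer would, in place of code of your own. Each camera call takes 0.05 s, during which the arm holds its last target.

## Working session

There is one attempt and no reset: what is moved stays moved. The work goes in short steps, Python scripts to look and compute and a tool call to move; the robot and the scene stay as the last step left them, time stands still between calls to the robot, and variables do not carry over. Pictures are saved under pics/ and viewed, and the job is handed in when it is done.

Besides the shell and the picture viewer there is one more tool, called in YAML: its name, and indented under it one key for each argument. servo_tool: Moves the arm, as the interface text tells. Its arguments: {"type":"object","properties":{"plan":{"type":"array","items":{"type":"array","items":{"type":"number"}}},"squeeze":{"type":"number"}},"required":["plan"]}

```bash
mkdir -p pics; python3 - <<'E'
from workcell import bot
import cv2
s=bot.observe(); print(s)
for n in ("scene","side","wrist"):
    c=bot.calibration(n); print(n,c)
    cv2.imwrite(f"pics/{n}0.png",bot.grab_frame(n))
E
```

```text
{'clock': 0.0, 'qpos': array([-0.07024212,  0.5220021 , -0.03629908,  1.6000258 ,  0.02121003,
        1.02107844, -0.11284914]), 'qd': array([ 2.03238611e-04, -6.53593249e-05,  3.58588958e-04, -1.21095221e-03,
       -7.30346113e-04, -1.05771688e-03, -9.13167506e-04]), 'joint_efforts': array([-4.24098413e-03, -9.27110124e+01,  1.97758444e+00, -3.69928443e+01,
        1.76317629e-02,  8.19846697e-03, -6.58496788e-05]), 'position': array([ 6.24622106e-01, -3.37517475e-05,  1.98327115e-01]), 'tool_rot': array([-3.14046879e+00,  1.03186627e-04,  1.57076039e+00]), 'force': array([ 0.04265151, -0.6710491 ,  0.6144057 ]), 'moment': array([-0.04076954, -0.01611942,  0.00660895]), 'grip_width': 0.08547849318999565}
scene {'fx': 537.9253743087978, 'fy': 537.9253743087978, 'cx': 292.3951879713578, 'cy': 202.55288017652325, 'T': array([[ 0.46844952,  0.58122075, -0.66538522,  1.45333618],
       [ 0.88339371, -0.29701064,  0.3624917 , -0.56946632],
       [ 0.01306121, -0.75760618, -0.65258125,  1.08679364],
       [ 0.        ,  0.        ,  0.        ,  1.        ]])}
side {'fx': 404.4150179044857, 'fy': 404.4150179044857, 'cx': 279.230063695364, 'cy': 213.37106845063417, 'T': array([[ 0.98039591, -0.08521221,  0.17765905,  0.26492989],
       [-0.19554635, -0.53150442,  0.82417515, -0.8348492 ],
       [ 0.02419678, -0.84275852, -0.5377477 ,  0.63315098],
       [ 0.        ,  0.        ,  0.        ,  1.        ]])}
wrist {'fx': 320.5756213682141, 'fy': 320.5756213682141, 'cx': 281.1023158597212, 'cy': 206.57753984477625, 'T': array([[ 9.99998393e-01,  9.10666908e-04, -1.54447937e-03,
         6.24774742e-01],
       [ 4.28236073e-04, -9.57789485e-01, -2.87470206e-01,
         7.18696229e-02],
       [-1.74107571e-03,  2.87469083e-01, -9.57788335e-01,
         3.73810609e-01],
       [ 0.00000000e+00,  0.00000000e+00,  0.00000000e+00,
         1.00000000e+00]])}
```

View pics/scene0.png

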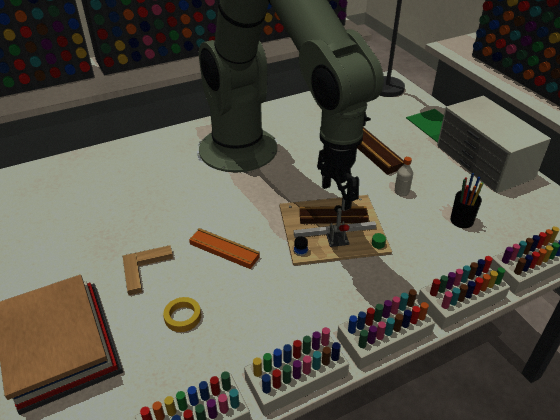

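View pics/side0.png

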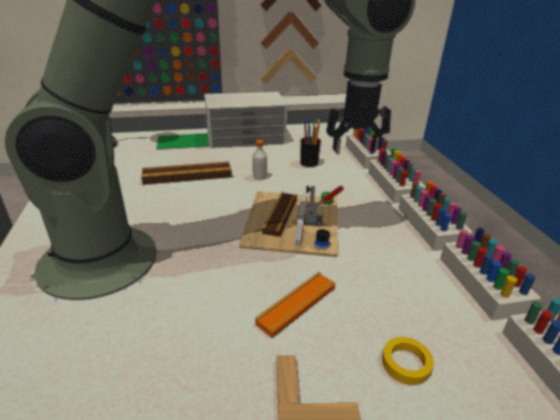

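View pics/wrist0.png

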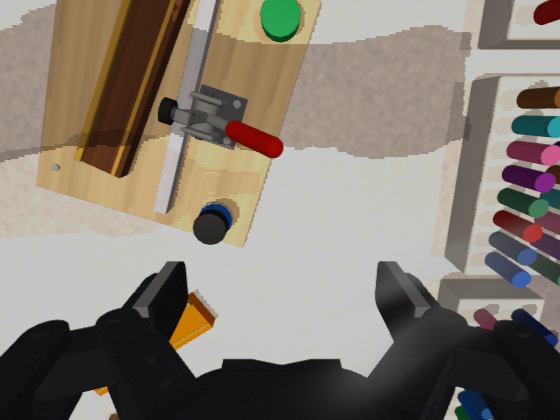

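```bash
python3 - <<'E'
import cv2
w=cv2.imread("pics/wrist0.png"); cv2.imwrite("pics/w0c.png",cv2.resize(w[0:260,20:340],None,fx=2.4,fy=2.3,interpolation=cv2.INTER_CUBIC))
s=cv2.imread("pics/scene0.png"); cv2.imwrite("pics/s0c.png",cv2.resize(s[160:280,265:405],None,fx=5,fy=5,interpolation=cv2.INTER_CUBIC))
E
```

```text
(no output)
```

View pics/w0c.png

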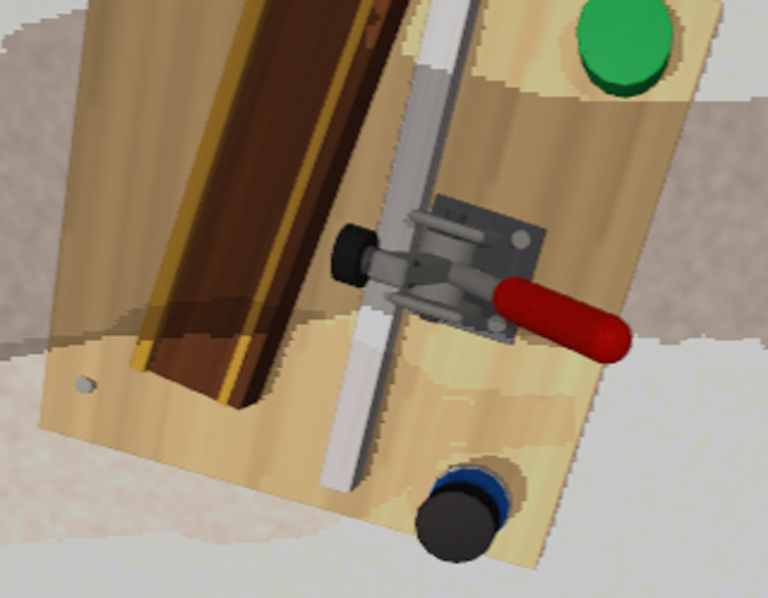

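View pics/s0c.png

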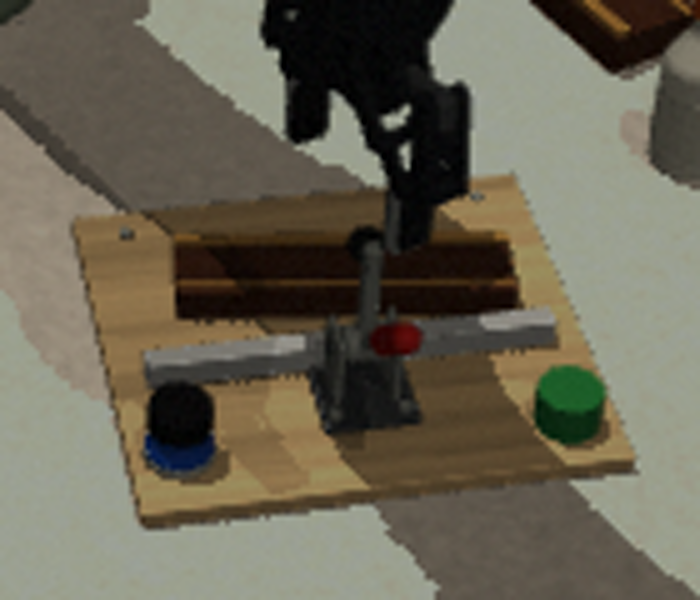

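```bash
cat > h.py <<'E'
import numpy as np
from scipy.optimize import least_squares
def proj(c,P):
    T=c["T"]; p=(np.asarray(P)-T[:3,3])@T[:3,:3]
    return np.array([c["fx"]*p[...,0]/p[...,2]+c["cx"],c["fy"]*p[...,1]/p[...,2]+c["cy"]]).T
def ray(c,uv,z):
    T=c["T"]; d=T[:3,:3]@np.array([(uv[0]-c["cx"])/c["fx"],(uv[1]-c["cy"])/c["fy"],1]); o=T[:3,3]
    return o+d*(z-o[2])/d[2]
def tf(p,P):
    P=np.asarray(P,float);c,s=np.cos(p[2]),np.sin(p[2])
    return np.stack([p[0]+c*P[...,0]-s*P[...,1],p[1]+s*P[...,0]+c*P[...,1],P[...,2]],-1)
E
python3 - <<'E'
from workcell import bot
from h import *
w=bot.calibration("wrist"); s=bot.calibration("scene")
W=lambda x,y:(x/2.4+20,y/2.3)
S=lambda x,y:(x/5+265,y/5+160)
obs=[(w,W(40,428),(-140,-140,12)),(w,W(538,569),(110,-140,12)),(w,W(321,485),(0,-120,29)),
(s,S(75,218),(-140,-140,12)),(s,S(515,177),(-140,140,12)),(s,S(635,460),(110,140,12)),(s,S(140,517),(110,-140,12)),
(s,S(146,354),(0,-120,29)),(s,S(553,312),(0,120,29)),(w,W(600,336),None)]
def res(p,pr=False):
    r=[]
    for c,uv,P in obs:
        if P is None: P=(35+100*np.sin(.8),0,50+100*np.cos(.8))
        q=proj(c,tf(p,np.array(P)/1e3)); d=q-np.array(uv)
        if pr: print(P,d.round(1))
        r+=list(d*(1 if c is s else .8))
    # front fence edge line
    for X,Y in ((430,0),):
        a=ray(w,W(X,Y),.029); c_,s_=np.cos(p[2]),np.sin(p[2])
        e=((a[0]-p[0])*c_+(a[1]-p[1])*s_)*900; r.append(e)
        if pr: print("line px",e)
    return r
f=least_squares(res,[.6,.1,-.3],loss="soft_l1"); print(f.x); res(f.x,True)
jig=f.x
np.save("jig.npy",jig)
o2=[(w,W(132,368),(-25,-100,37)),(w,W(240,408),(25,-100,32)),(s,S(178,316),(25,-100,12)),(s,S(522,303),(25,100,12)),(s,S(175,238),(-25,-100,37)),(s,S(508,232),(-25,100,37))]
def r2(p,pr=False):
    r=[]
    for c,uv,P in o2:
        d=proj(c,tf(p,np.array(P)/1e3))-np.array(uv); r+=list(d)
        if pr: print(P,d.round(1))
    a=ray(w,W(250,0),.037); e=((a[0]-p[0])*np.cos(p[2])+(a[1]-p[1])*np.sin(p[2])+.025)*900; r.append(e)
    if pr: print(e)
    return r
g=least_squares(r2,[.55,.1,-.3],loss="soft_l1"); print(g.x); r2(g.x,True)
d=g.x-jig; c_,s_=np.cos(jig[2]),np.sin(jig[2])
print("mould in jig mm",(c_*d[0]+s_*d[1])*1e3,(-s_*d[0]+c_*d[1])*1e3,d[2])
E
```

```text
[ 0.51770903  0.07819789 -0.3145147 ]
(-140, -140, 12) [-0.1 -0.5]
(110, -140, 12) [-0. -0.]
(0, -120, 29) [-0.1 -0.8]
(-140, -140, 12) [-1.4 -0.3]
(-140, 140, 12) [-0.9 -1.3]
(110, 140, 12) [-0.1 -1. ]
(110, -140, 12) [-0.3 -0.5]
(0, -120, 29) [-1.2 -1. ]
(0, 120, 29) [-1.3 -1.7]
(np.float64(106.73560908995228), 0, np.float64(119.67067093471654)) [ 4.5 -0.2]
line px -0.8144504234518392
[ 0.47433401  0.10249927 -0.46168149]
(-25, -100, 37) [-0.4 -2.2]
(25, -100, 32) [2.5 0.3]
(25, -100, 12) [-0.8  0.8]
(25, 100, 12) [-1.6  2.8]
(-25, -100, 37) [-0.6 -1.3]
(-25, 100, 37) [-0.1 -0.6]
0.254845442830378
mould in jig mm -48.765079457838446 9.691034209928091 -0.1471667893734735
```

servo_tool:
  plan:
    - [-20,12,0,0.125,-1]
    - [-45,25,0,0.25,-1]
    - [-70,40,0,0.375,-1]
    - [-95,54,0,0.5,-1]
    - [-120,68,0,0.625,-1]
    - [-145,82,0,0.75,-1]
    - [-170,96,0,0.875,-1]
    - [-190,108,0,1.0,-1]
    - [-205,117,0,1.125,-1]
    - [-212,121,0,1.25,-1]

```text
clock: 0.98
position: [0.4112, 0.1219, 0.199]
tool_rot: [-3.141, -0.0, 2.829]
force: [1.0, -0.2, 0.5]
grip_width: 0.0853
```

```bash
python3 - <<'E'
from workcell import bot
from h import *
import cv2
s=bot.observe(); print(s["clock"],s["position"],s["tool_rot"],s["qpos"].round(2))
c=bot.calibration("wrist"); np.save("wc1.npy",c,allow_pickle=True)
im=bot.grab_frame("wrist"); cv2.imwrite("pics/w1.png",im)
jig=np.load("jig.npy")
M=im.copy()
for P in [(0,-120,29),(0,120,29),(110,-140,12),(110,140,12),(-140,-140,12),(-140,140,12),(106.7,0,119.7)]:
    q=proj(c,tf(jig,np.array(P)/1e3)); 
    cv2.circle(M,tuple(int(v) for v in q),3,(255,255,0),1)
m=np.array([.47433,.1025,-.4617])
for P in [(-25,-100,37),(25,-100,32),(25,100,32),(-25,100,37)]:
    q=proj(c,tf(m,np.array(P)/1e3)); cv2.circle(M,tuple(int(v) for v in q),3,(0,255,0),1)
cv2.imwrite("pics/w1m.png",M)
E
```

```text
0.9833 [0.41115254 0.12194956 0.1990035 ] [-3.14130273e+00 -5.05345667e-05  2.82872488e+00] [-0.09  0.23 -0.39  2.07  0.11  0.86  0.71]
```

View pics/w1m.png

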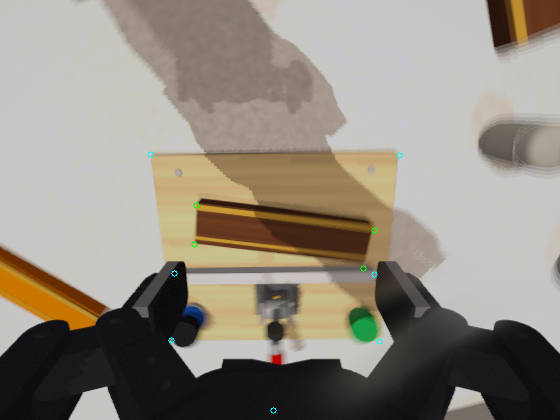

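servo_tool:
  plan:
    - [0,0,-20,0,-1]
    - [0,0,-50,0,-1]
    - [0,0,-80,0,-1]
    - [0,0,-110,0,-1]
    - [0,0,-140,0,-1]
    - [0,0,-160,0,-1]
    - [0,0,-175,0,-1]
    - [0,0,-185,0,-1]
    - [0,0,-192,0,-1]
    - [0,0,-192,0,-1]

```text
clock: 1.87
position: [0.4127, 0.1207, 0.0058]
tool_rot: [-3.14, -0.001, 2.819]
force: [-0.4, -0.1, 0.2]
grip_width: 0.0851
```

```bash
python3 - <<'E'
from workcell import bot
from h import *
import cv2
s=bot.observe(); print(s["clock"],s["position"],s["tool_rot"],s["force"])
im=bot.grab_frame("wrist"); cv2.imwrite("pics/w2.png",im)
i2=bot.grab_frame("side"); cv2.imwrite("pics/sd2.png",cv2.resize(i2[130:280,200:400],None,fx=4,fy=4,interpolation=cv2.INTER_CUBIC))
E
```

```text
1.8667 [0.41267775 0.12065672 0.00575648] [-3.14029490e+00 -1.19816395e-03  2.81884813e+00] [-0.40767186 -0.09643693  0.19449665]
```

View pics/w2.png

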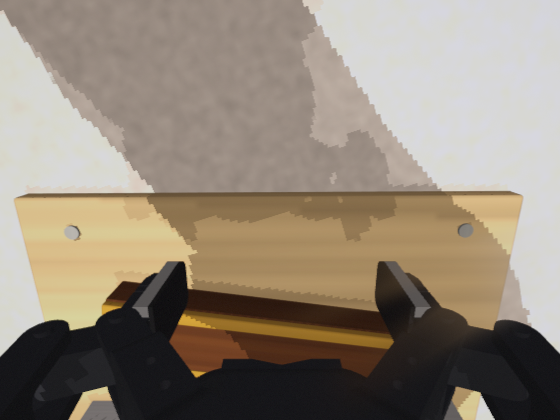

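View pics/sd2.png

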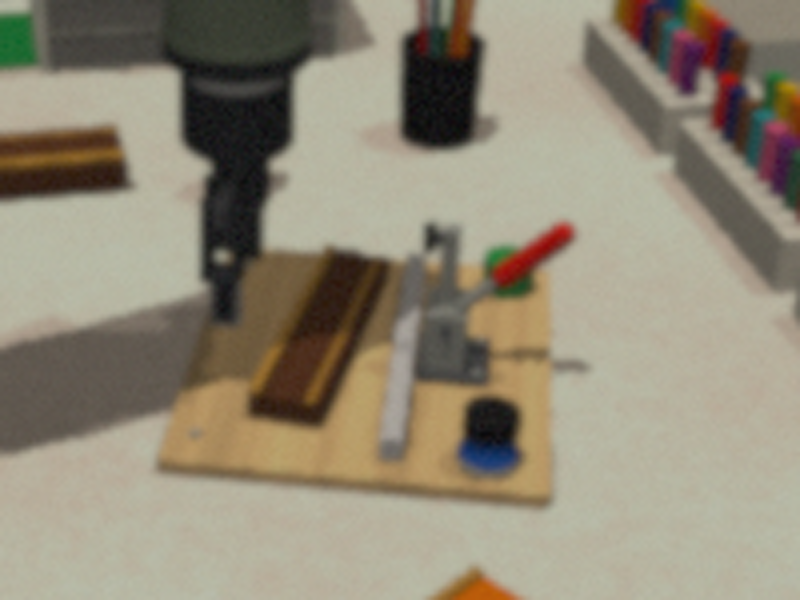

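servo_tool:
  plan:
    - [5,-1.5,0,0.003,-1]
    - [10,-3,0,0.007,-1]
    - [14,-4.6,0,0.007,-1]
    - [19,-6.2,0,0.007,-1]
    - [24,-7.7,0,0.007,-1]
    - [28,-9.3,0,0.007,-1]
    - [32,-10.5,0,0.007,-1]
    - [36,-11.6,0,0.007,-1]
    - [39,-12.7,0,0.007,-1]
    - [42,-13.6,0,0.007,-1]

```text
clock: 2.8
position: [0.4553, 0.1073, 0.0069]
tool_rot: [-3.142, -0.0, 2.828]
force: [-0.4, -1.0, -0.5]
grip_width: 0.0853
```

```bash
python3 - <<'E'
from workcell import bot
from h import *
import cv2
s=bot.observe(); print(s["clock"],s["position"],s["tool_rot"],s["force"])
jig=np.load("jig.npy");d=s["position"][:2]-jig[:2];c,n=np.cos(jig[2]),np.sin(jig[2]);print(c*d[0]+n*d[1],-n*d[0]+c*d[1])
i2=bot.grab_frame("side"); cv2.imwrite("pics/sd3.png",cv2.resize(i2[130:280,200:400],None,fx=4,fy=4,interpolation=cv2.INTER_CUBIC))
i2=bot.grab_frame("scene"); cv2.imwrite("pics/sc3.png",cv2.resize(i2[160:280,265:405],None,fx=5,fy=5,interpolation=cv2.INTER_CUBIC))
E
```

```text
2.8 [0.45527911 0.10726797 0.00686264] [-3.14155169e+00 -5.32334546e-05  2.82776384e+00] [-0.39007596 -0.97174242 -0.52168726]
-0.06836048864159142 0.008331082208440425
```

View pics/sd3.png

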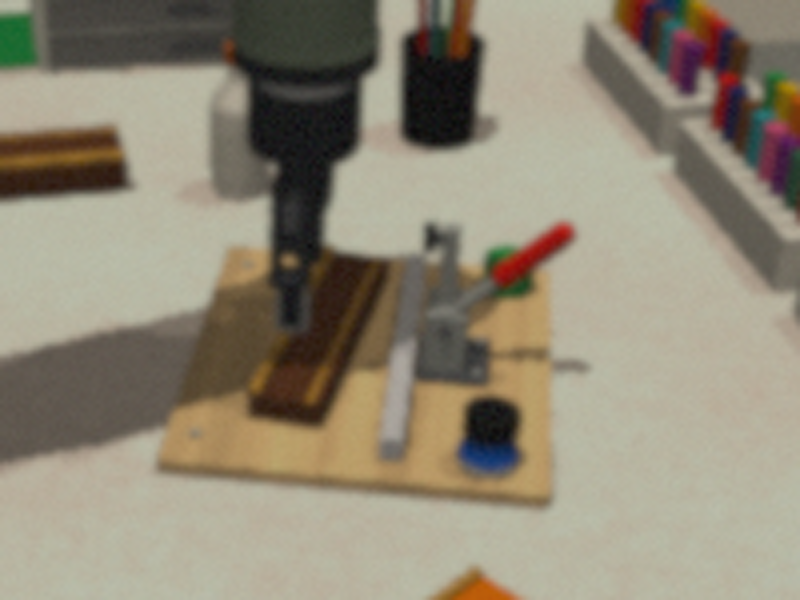

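View pics/sc3.png

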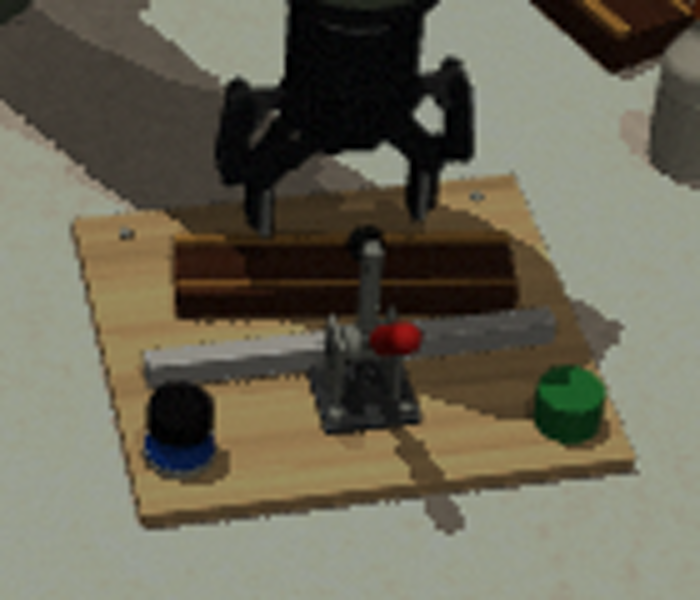

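```bash
python3 - <<'E'
from workcell import bot
from h import *
jig=np.load("jig.npy"); s=bot.calibration("scene"); sd=bot.calibration("side")
for y in (-43,43):
  for x in (-79,-68,-57):
    for z in (7,20,33,45,60): print(y,x,z,((proj(s,tf(jig,np.array((x,y+8,z))/1e3))-[265,160])*5).round(),((proj(sd,tf(jig,np.array((x,y+8,z))/1e3))-[200,130])*4).round())
E
```

```text
-43 -79 7 [256. 270.] [276. 381.]
-43 -79 20 [257. 254.] [276. 366.]
-43 -79 33 [258. 238.] [276. 350.]
-43 -79 45 [259. 223.] [276. 335.]
-43 -79 60 [260. 203.] [276. 316.]
-43 -68 7 [260. 282.] [291. 383.]
-43 -68 20 [261. 266.] [292. 367.]
-43 -68 33 [262. 250.] [292. 351.]
-43 -68 45 [263. 235.] [292. 336.]
-43 -68 60 [264. 215.] [293. 317.]
-43 -57 7 [264. 295.] [307. 384.]
-43 -57 20 [265. 279.] [308. 368.]
-43 -57 33 [266. 262.] [308. 352.]
-43 -57 45 [267. 247.] [309. 337.]
-43 -57 60 [268. 228.] [309. 319.]
43 -79 7 [395. 255.] [292. 316.]
43 -79 20 [397. 239.] [292. 301.]
43 -79 33 [399. 223.] [292. 285.]
43 -79 45 [400. 208.] [293. 271.]
43 -79 60 [402. 188.] [293. 253.]
43 -68 7 [400. 267.] [307. 317.]
43 -68 20 [401. 251.] [307. 302.]
43 -68 33 [403. 235.] [308. 287.]
43 -68 45 [405. 220.] [308. 272.]
43 -68 60 [407. 200.] [308. 254.]
43 -57 7 [404. 279.] [322. 318.]
43 -57 20 [406. 263.] [322. 303.]
43 -57 33 [408. 247.] [323. 288.]
43 -57 45 [409. 232.] [323. 274.]
43 -57 60 [411. 212.] [324. 255.]
```

```bash
python3 - <<'E'
from workcell import bot
import cv2
i2=bot.grab_frame("wrist"); cv2.imwrite("pics/w4.png",i2)
E
```

```text
(no output)
```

View pics/w4.png

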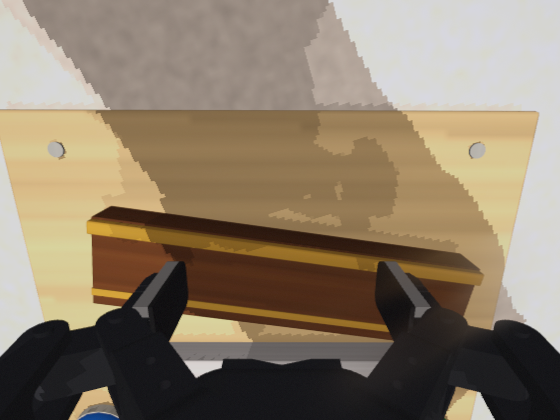

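servo_tool:
  plan:
    - [-8,2.6,0,0,-1]
    - [-16,5.2,0,0,-1]
    - [-24,7.8,0,0,-1]
    - [-32,10.4,0,0,-1]
    - [-40,13,0,0,-1]
    - [-44,14.3,0,0,-1]
    - [-44,14.3,-5,0,-1]
    - [-44,14.3,-10,0,-1]
    - [-44,14.3,-15,0,-1]
    - [-44,14.3,-18,0,-1]

```text
clock: 3.78
position: [0.411, 0.1215, -0.012]
tool_rot: [-3.141, -0.0, 2.827]
force: [-0.7, -1.0, -0.4]
grip_width: 0.0857
```

```bash
python3 - <<'E'
from workcell import bot
from h import *
import cv2
s=bot.observe(); print(s["clock"],s["position"],s["tool_rot"],s["force"])
i2=bot.grab_frame("side"); a=cv2.resize(i2[150:250,230:330],None,fx=4,fy=4,interpolation=cv2.INTER_CUBIC)
i2=bot.grab_frame("scene"); b=cv2.resize(i2[160:260,275:375],None,fx=4,fy=4,interpolation=cv2.INTER_CUBIC)
cv2.imwrite("pics/p5.png",np.hstack([a,b]))
jig=np.load("jig.npy"); sc=bot.calibration("scene"); sd=bot.calibration("side")
d=s["position"][:2]-jig[:2];c,n=np.cos(jig[2]),np.sin(jig[2]);X,Y=(c*d[0]+n*d[1])*1e3,(-n*d[0]+c*d[1])*1e3
print(X,Y)
for z in (10,20,30,40): print(z,[((proj(sd,tf(jig,np.array((X,Y+k,z))/1e3))-[230,150])*4).round() for k in (-46,46)],[((proj(sc,tf(jig,np.array((X,Y+k,z))/1e3))-[275,160])*4+[400,0]).round() for k in (-46,46)])
E
```

```text
3.7833 [ 0.41102959  0.12150807 -0.01197774] [-3.14117947e+00 -3.99252873e-04  2.82748771e+00] [-0.69842689 -1.00136699 -0.43459409]
-114.84466621966155 8.183851434677557
10 [array([103., 296.]), array([124., 226.])] [array([552., 183.]), array([669., 170.])]
20 [array([103., 283.]), array([124., 215.])] [array([552., 173.]), array([670., 160.])]
30 [array([103., 271.]), array([124., 203.])] [array([553., 163.]), array([671., 150.])]
40 [array([103., 259.]), array([124., 191.])] [array([553., 153.]), array([672., 140.])]
```

View pics/p5.png

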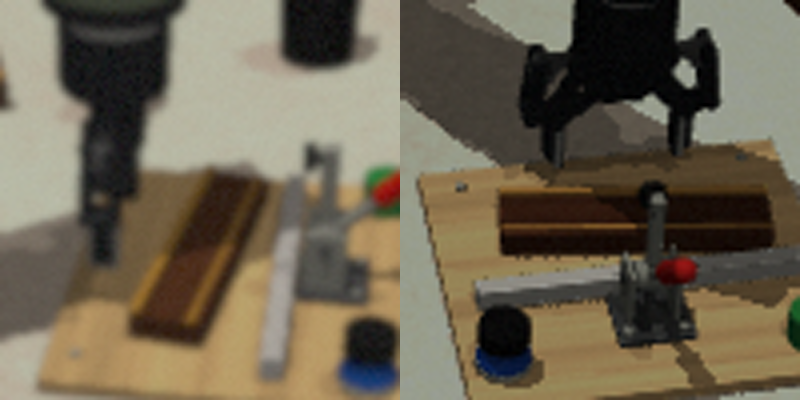

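servo_tool:
  plan:
    - [0,0,-3,0,-1]
    - [0,0,-6,0,-1]
    - [0,0,-10,0,-1]
    - [0,0,-10,0,-1]
    - [4,-1.3,-10,0,-1]
    - [8,-2.6,-10,0,-1]
    - [12,-3.9,-10,0,-1]
    - [16,-5.2,-10,0,-1]
    - [20,-6.5,-10,0,-1]
    - [24,-7.8,-10,0,-1]

```text
clock: 4.72
position: [0.4354, 0.1136, -0.0211]
tool_rot: [-3.142, -0.0, 2.827]
force: [-1.4, -0.3, 0.4]
grip_width: 0.0855
```

```bash
cat > look.py <<'E'
from workcell import bot
from h import *
import cv2,sys
s=bot.observe(); print(s["clock"],s["position"],s["tool_rot"],s["force"])
i2=bot.grab_frame("side"); a=cv2.resize(i2[150:250,230:330],None,fx=4,fy=4,interpolation=cv2.INTER_CUBIC)
i2=bot.grab_frame("scene"); b=cv2.resize(i2[160:260,275:375],None,fx=4,fy=4,interpolation=cv2.INTER_CUBIC)
cv2.imwrite(sys.argv[1],np.hstack([a,b]))
jig=np.load("jig.npy")
d=s["position"][:2]-jig[:2];c,n=np.cos(jig[2]),np.sin(jig[2]);print("jig",(c*d[0]+n*d[1])*1e3,(-n*d[0]+c*d[1])*1e3)
E
python3 look.py pics/p6.png
```

```text
4.7167 [ 0.43540906  0.11359684 -0.02106387] [-3.14151960e+00 -4.99218398e-05  2.82739867e+00] [-1.40807311 -0.32571551  0.37525778]
jig -89.21372059774416 8.202608185179496
```

View pics/p6.png

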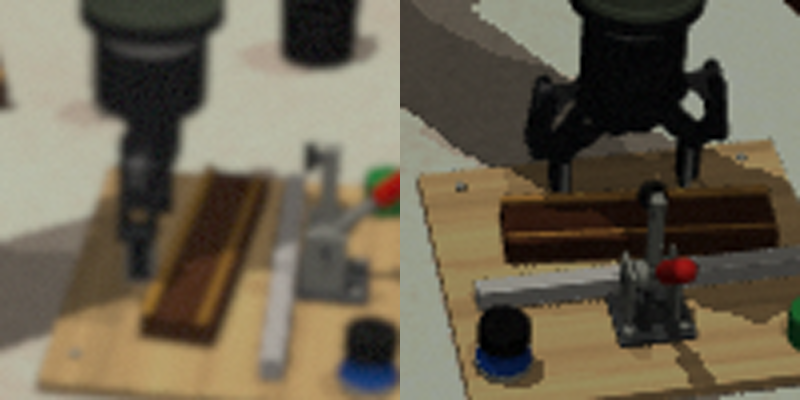

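servo_tool:
  plan:
    - [3,-1,0,0,-1]
    - [6,-2,0,0,-1]
    - [9,-2.9,0,0,-1]
    - [12,-3.9,0,0,-1]
    - [15,-4.9,0,0,-1]
    - [17,-5.5,0,0,-1]
    - [19,-6.2,0,0,-1]
    - [21,-6.8,0,0,-1]
    - [22,-7.2,0,0,-1]
    - [23,-7.5,0,0,-1]

```text
clock: 5.65
position: [0.4581, 0.1064, -0.0211]
tool_rot: [-3.142, -0.0, 2.828]
force: [-1.3, -0.1, 1.0]
grip_width: 0.0852
```

```bash
python3 look.py pics/p7.png
```

```text
5.65 [ 0.45807112  0.10635063 -0.02111862] [-3.14157617e+00 -3.66128017e-05  2.82775642e+00] [-1.26456717 -0.07582661  0.9536428 ]
jig -65.42165582695671 8.322465894368118
```

View pics/p7.png

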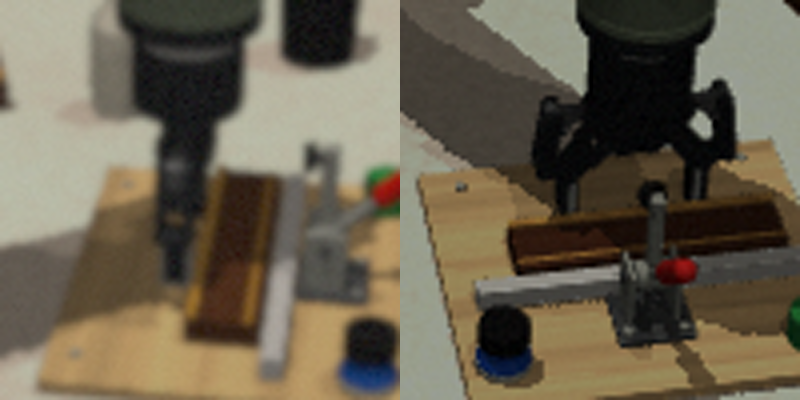

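servo_tool:
  plan:
    - [0.6,-0.2,0,0,-1]
    - [1.2,-0.4,0,0,-1]
    - [1.8,-0.6,0,0,-1]
    - [2.4,-0.8,0,0,-1]
    - [3,-1,0,0,-1]
    - [3.6,-1.2,0,0,-1]
    - [4.2,-1.4,0,0,-1]
    - [4.8,-1.6,0,0,-1]
    - [4.8,-1.6,0,0,-1]
    - [4.8,-1.6,0,0,-1]

```text
clock: 6.58
position: [0.4609, 0.1054, -0.0213]
tool_rot: [-3.141, -0.003, 2.828]
force: [-12.1, 7.4, 6.9]
grip_width: 0.0857
```

```bash
python3 look.py pics/p8.png; python3 - <<'E'
from workcell import bot
import cv2
cv2.imwrite("pics/w8.png",bot.grab_frame("wrist"))
E
```

```text
6.5833 [ 0.4609299   0.10540998 -0.02131424] [-3.14075029e+00 -2.72379153e-03  2.82837970e+00] [-12.08997653   7.37262559   6.88085842]
jig -62.41211707786681 8.312332839620694
```

View pics/p8.png

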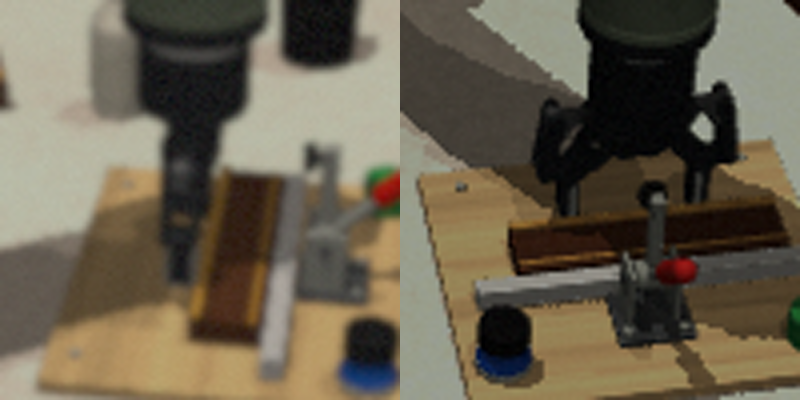

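View pics/w8.png

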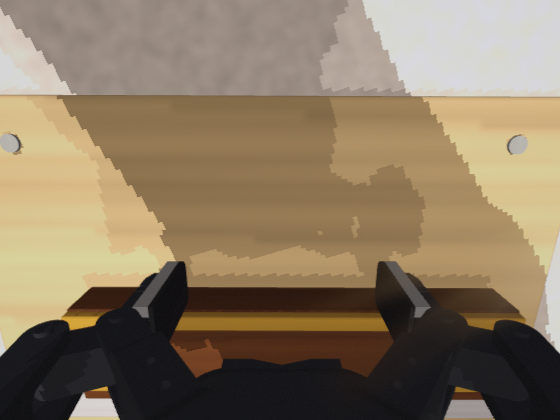

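servo_tool:
  plan:
    - [-5,1.6,0,0,-1]
    - [-10,3.2,0,0,-1]
    - [-15,4.9,0,0,-1]
    - [-20,6.5,5,0,-1]
    - [-20,6.5,35,0,-1]
    - [-20,6.5,70,0,-0.5]
    - [-20,6.5,105,0,0]
    - [-20,6.5,140,0,0.5]
    - [-20,6.5,175,0,1]
    - [-20,6.5,205,0,1]

```text
clock: 7.57
position: [0.4424, 0.1114, 0.1866]
tool_rot: [3.141, 0.001, 2.828]
force: [0.8, 0.7, -1.0]
grip_width: 0.0254
```

```bash
python3 look.py pics/p9.png; python3 - <<'E'
from workcell import bot
from h import *
import cv2
c=bot.calibration("wrist"); im=bot.grab_frame("wrist"); jig=np.load("jig.npy")
for P in [(0,-120,29),(0,120,29),(-140,-140,12),(-140,140,12)]:
    cv2.circle(im,tuple(int(round(v)) for v in proj(c,tf(jig,np.array(P)/1e3))),2,(255,255,0),1)
cv2.imwrite("pics/w9.png",im)
E
```

```text
7.5667 [0.44241979 0.11141612 0.18663598] [3.14087384e+00 1.23578788e-03 2.82805101e+00] [ 0.80878878  0.69982337 -0.96318944]
jig -81.87226920073546 8.297661545427118
```

View pics/p9.png

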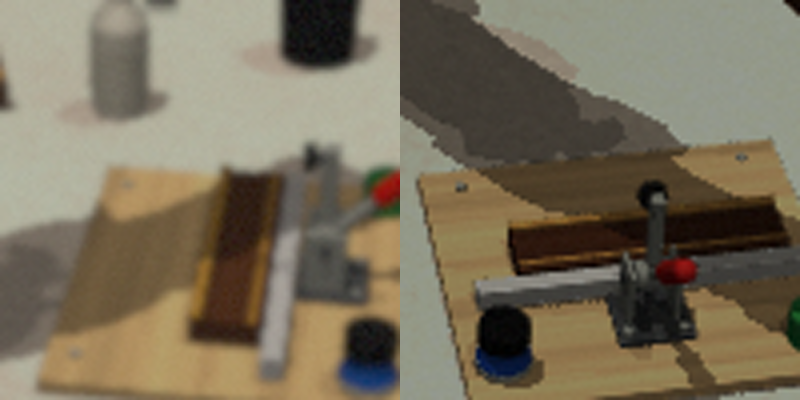

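View pics/w9.png

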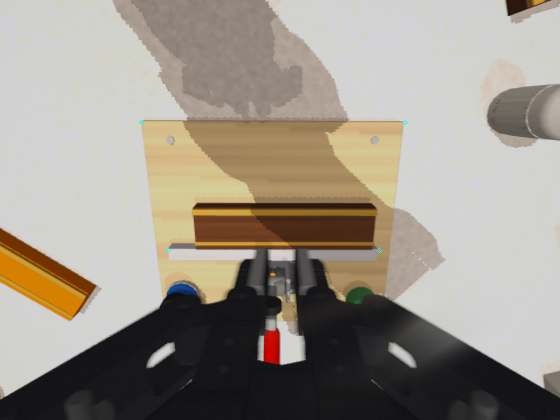

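servo_tool:
  plan:
    - [15,-5,0,0,1]
    - [40,-14,0,0,1]
    - [70,-25,0,0,1]
    - [100,-36,0,0,1]
    - [130,-47,0,0,1]
    - [160,-58,0,0,1]
    - [185,-68,0,0,1]
    - [205,-75,0,0,1]
    - [218,-80,0,0,1]
    - [218,-80,0,0,1]

```text
clock: 8.55
position: [0.6619, 0.0299, 0.182]
tool_rot: [-3.14, -0.001, 2.826]
force: [0.7, -0.0, -0.2]
grip_width: 0.0001
```

```bash
sed -i 's/150:250,230:330/110:210,270:370/;s/160:260,275:375/150:250,285:385/' look.py; python3 look.py pics/p10.png; python3 - <<'E'
from workcell import bot
from h import *
p=bot.observe()["position"]; jig=np.load("jig.npy")
sd=bot.calibration("side"); sc=bot.calibration("scene")
for dz in (-.01,0,.015,.03,.045):
    q=p+[0,0,dz]; print(dz,((proj(sd,q)-[270,110])*4).round(),((proj(sc,q)-[285,150])*4+[400,0]).round())
t=tf(jig,np.array((106.7,0,119.7))/1e3); print("tip",((proj(sd,t)-[270,110])*4).round(),((proj(sc,t)-[285,150])*4+[400,0]).round())
E
```

```text
8.55 [0.66187298 0.02993908 0.18196409] [-3.14043975e+00 -1.32542756e-03  2.82626180e+00] [ 0.72245144 -0.04123774 -0.19142279]
jig 152.02133245952442 -1.2937093535565074
-0.01 [361. 247.] [666. 295.]
0 [363. 233.] [667. 283.]
0.015 [366. 212.] [669. 266.]
0.03 [369. 190.] [671. 247.]
0.045 [373. 168.] [673. 229.]
tip [284. 314.] [643. 310.]
```

View pics/p10.png

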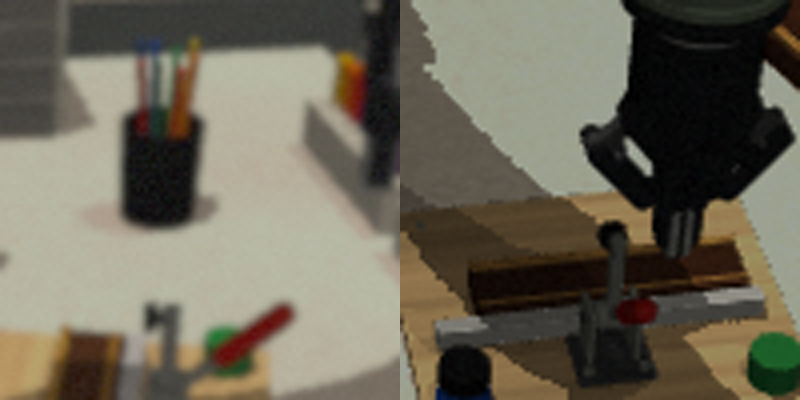

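servo_tool:
  plan:
    - [0,1,-10,0,1]
    - [0,1,-25,0,1]
    - [0,1,-40,0,1]
    - [0,1,-55,0,1]
    - [0,1,-70,0,1]
    - [0,1,-80,0,1]
    - [0,1,-88,0,1]
    - [0,1,-92,0,1]
    - [0,1,-95,0,1]
    - [0,1,-95,0,1]

```text
clock: 9.48
position: [0.6607, 0.0324, 0.0887]
tool_rot: [-3.142, -0.0, 2.828]
force: [0.3, 0.5, 0.2]
grip_width: 0.0002
```

```bash
python3 look.py pics/p11.png
```

```text
9.4833 [0.66067776 0.03237067 0.08871537] [-3.14152580e+00 -1.24320027e-04  2.82785498e+00] [0.31500102 0.54385857 0.23273211]
jig 150.13251198510798 0.6488576700601906
```

View pics/p11.png

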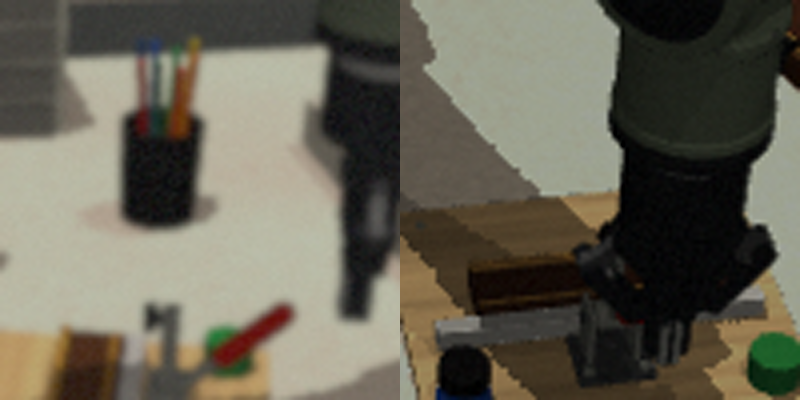

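servo_tool:
  plan:
    - [0,0,-4,0,1]
    - [-3,1,-7,0,1]
    - [-9,3,-7,0,1]
    - [-15,5,-7,0,1]
    - [-20,6.5,-7,0,1]
    - [-24,7.8,-6,0,1]
    - [-28,9.1,-5,0,1]
    - [-33,10.7,-3,0,1]
    - [-38,12.3,-1,0,1]
    - [-43,14,1,0,1]

```text
clock: 10.42
position: [0.6196, 0.0458, 0.0914]
tool_rot: [3.14, 0.005, 2.827]
force: [6.8, -2.1, 4.2]
grip_width: -0.0003
```

```bash
python3 look.py pics/p12.png
```

```text
10.4167 [0.61957127 0.04584956 0.09140887] [3.14028252 0.00452908 2.82699104] [ 6.76900595 -2.0774209   4.15694355]
jig 106.87267143555638 0.750056774123032
```

View pics/p12.png

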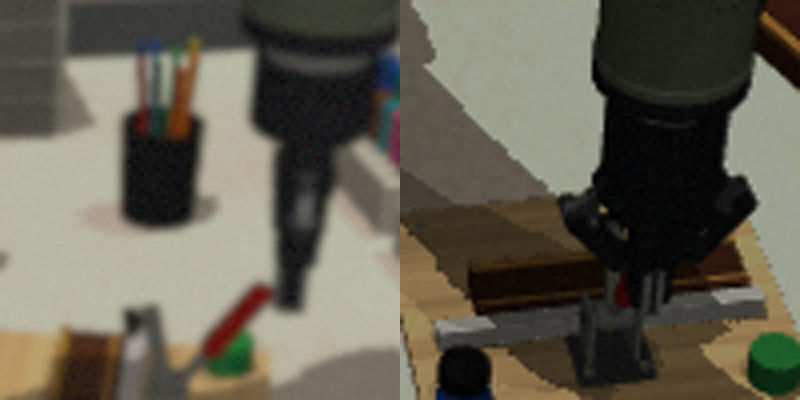

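servo_tool:
  plan:
    - [-5,1.6,2,0,1]
    - [-10,3.2,4,0,1]
    - [-15,4.9,6,0,1]
    - [-20,6.5,8,0,1]
    - [-25,8.1,10,0,1]
    - [-30,9.7,12,0,1]
    - [-35,11.4,13,0,1]
    - [-40,13,14,0,1]
    - [-45,14.6,15,0,1]
    - [-50,16.2,15,0,1]

```text
clock: 11.35
position: [0.567, 0.0627, 0.1049]
tool_rot: [-3.141, -0.001, 2.828]
force: [1.1, 0.3, -0.1]
grip_width: 0.0001
```

```bash
python3 look.py pics/p13.png
```

```text
11.35 [0.5669816  0.06270962 0.10486174] [-3.14137266e+00 -5.43316676e-04  2.82790568e+00] [ 1.10659635  0.33532061 -0.14852206]
jig 51.64696632876743 0.5141985917178747
```

View pics/p13.png

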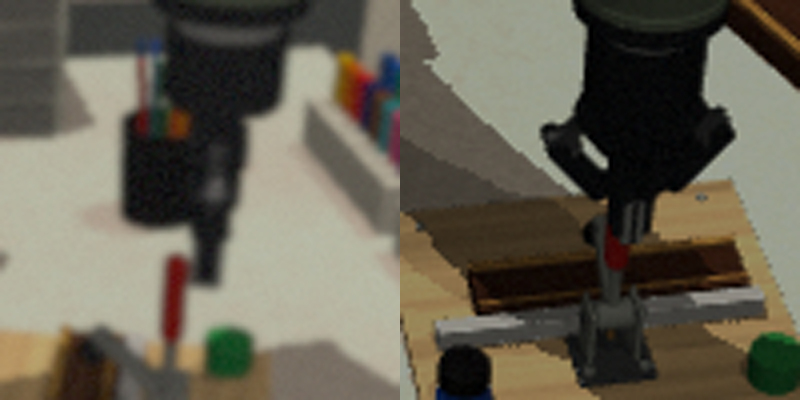

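servo_tool:
  plan:
    - [-4,1.3,0,0,1]
    - [-8,2.6,0,0,1]
    - [-12,3.9,0,0,1]
    - [-16,5.2,0,0,1]
    - [-20,6.5,0,0,1]
    - [-20,6.5,0,0,1]
    - [-20,6.5,0,0,1]
    - [-20,6.5,0,0,1]
    - [-20,6.5,0,0,1]
    - [-20,6.5,0,0,1]

```text
clock: 12.28
position: [0.5479, 0.0689, 0.1049]
tool_rot: [3.142, 0.0, 2.828]
force: [-0.1, 0.1, 0.5]
grip_width: 0.0001
```

```bash
python3 look.py pics/p14.png
```

```text
12.2833 [0.54792519 0.06890019 0.10486746] [3.14159162e+00 4.22186054e-05 2.82758745e+00] [-0.06662023  0.07575832  0.51671506]
jig 31.610248794187402 0.5059031979714798
```

View pics/p14.png

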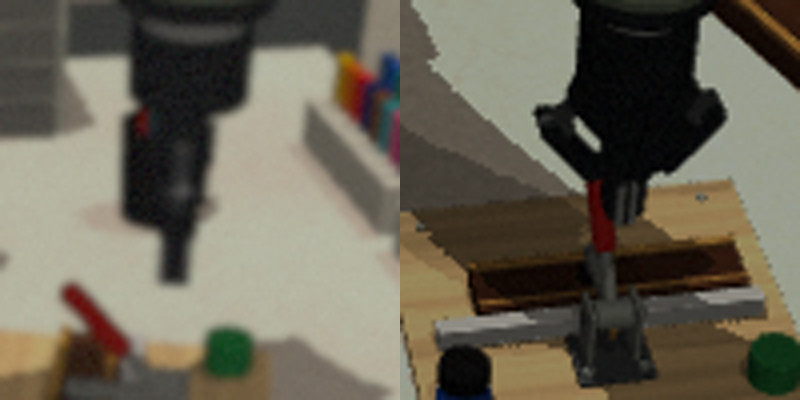

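The lever has snapped over: the side view shows the handle end at about (72,292), leaning towards -x. I'll lift clear and check the result.

servo_tool:
  plan:
    - [5,-2,8,0,1]
    - [12,-4,20,0,1]
    - [20,-6,40,0,1]
    - [30,-8,60,0,1]
    - [40,-10,80,0,1]
    - [50,-30,100,0,1]
    - [60,-60,110,0,1]
    - [70,-90,110,0,1]
    - [75,-110,110,0,1]
    - [75,-110,110,0,1]

```text
clock: 13.22
position: [0.6237, -0.0467, 0.2154]
tool_rot: [-3.14, 0.001, 2.822]
force: [-0.6, -1.0, 0.5]
grip_width: 0.0001
```

```bash
python3 - <<'E'
from workcell import bot
from h import *
import cv2
s=bot.observe(); print(s["clock"],s["position"],s["force"])
jig=np.load("jig.npy")
out=[]
for n,(v0,u0) in (("side",(150,230)),("scene",(170,275))):
    c=bot.calibration(n); i=bot.grab_frame(n)
    a=cv2.resize(i[v0:v0+100,u0:u0+100],None,fx=4,fy=4,interpolation=cv2.INTER_CUBIC)
    def pt(P,col):
        q=(proj(c,tf(jig,np.array(P)/1e3))-[u0,v0]+.5)*4; cv2.circle(a,tuple(int(round(x)) for x in q),3,col,1)
    for q in (1.45,1.55,1.66,1.75): pt((35+100*np.sin(.8-q),0,50+100*np.cos(.8-q)),(255,255,0))
    for y in (-120,120): pt((0,y,29),(0,255,0))
    out.append(a)
cv2.imwrite("pics/p15.png",np.hstack(out))
cv2.imwrite("pics/w15.png",bot.grab_frame("wrist"))
E
```

```text
13.2167 [ 0.62368397 -0.04673625  0.21538683] [-0.60988924 -1.03097077  0.54898316]
```

View pics/p15.png

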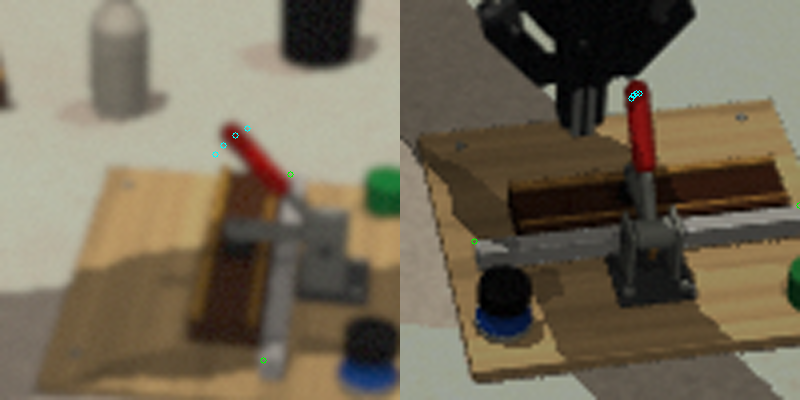

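View pics/w15.png

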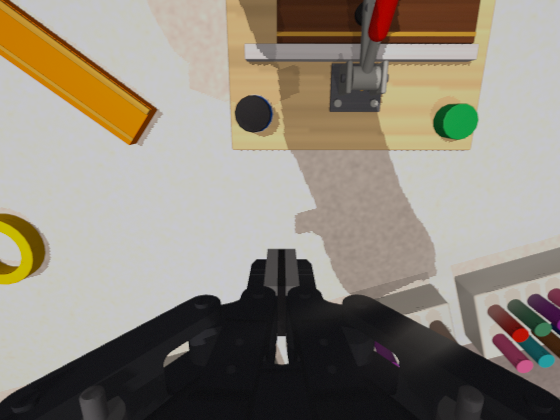

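```bash
python3 - <<'E'
import cv2
w=cv2.imread("pics/w15.png"); cv2.imwrite("pics/w15c.png",cv2.resize(w[0:90,220:500],None,fx=2.8,fy=6,interpolation=cv2.INTER_CUBIC))
E
```

```text
(no output)
```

View pics/w15c.png

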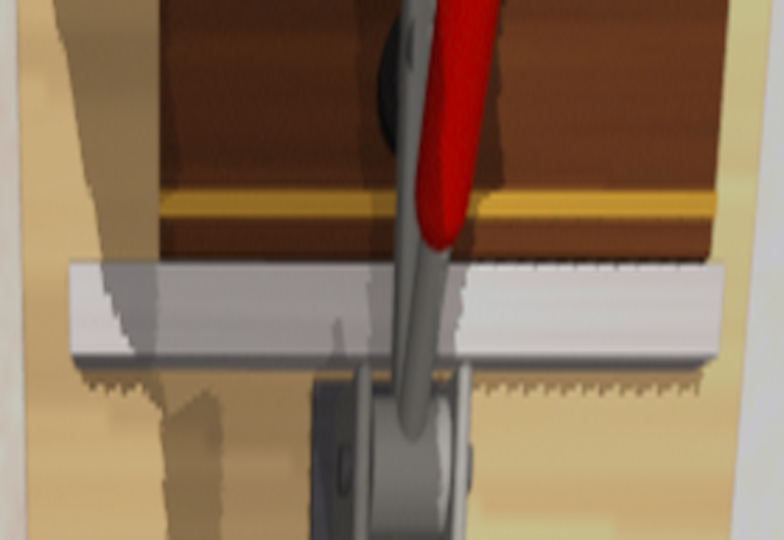

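The enlarged crop shows the moulding's dark edge (row 262) meeting the fence along its whole length with no gap, and the pad pressing on the moulding. I'm handing the job in.

```bash
python3 - <<'E'
from workcell import bot
print(bot.job_done(), bot.observe()["clock"])
E
```

```text
the job is handed in; nothing more can be done
the job is handed in; nothing more can be done
```

The moulding is flush against the fence and the clamp has snapped shut on it. I handed the job in at about 13.4 s of the 42 s allowed; no verdict is reported.

- **Moulding:** I pushed it with both open fingertips until it pressed on the fence at about 14 N. The last wrist picture shows no gap along its whole length, though I judged this by eye and did not measure it to the 2.5 mm limit.
- **Clamp:** I pushed the red lever over with the shut fingers until it snapped. The side view puts the handle at about 1.55 rad, and the pad sits on the moulding.
- **Bystanders:** The ink jar and nail tin on the jig look untouched. I did not measure any bystander's position afterwards, and I kept the arm clear of the rest.
- **What disagreed:** In the pictures the fingertips sat about 25 mm higher than the reported tool position suggests. My first push therefore passed over the moulding without touching it. I backed off, went lower and repeated it. The handle end also lay about 4 mm from where I predicted it when open, which made no difference.

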